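Screw the lid onto the storage jar

TASK

Close the storage jar: set its loose screw lid level on the mouth, turn it back (counter-clockwise seen from above) until it drops into the start of the thread, then tighten it clockwise as far as it goes and let go. Do not shift the other things on the worktop.

Things in the scene. Friction and masses are not known exactly. Their poses are not given: they have to be found in the camera images.
- jar_mouth (a point): White stoneware storage jar, open, body 104 mm across, held immovably in a dark steel foot 148 mm across. Point: on the jar's axis at its highest part, the top of a sprung sealing ring, 103.5 mm above the worktop; z up. Neck 72 mm across, tapered at the top, with 4 equal thread ribs (every 90 deg, out to 86 mm across). The ring carries the lid; tightening presses it 2.5 mm down, against about 5 N.
- thread_start (a point): Middle of one of the jar's 4 gaps between thread ribs (39 deg wide, 90 deg apart), 41 mm from the jar's axis, at 56 deg counter-clockwise (seen from above) from jar_mouth's x axis. A lid lug drops in freely within 11 deg either side. An upright stop bounds each gap at its counter-clockwise side, a rib's open end at its clockwise side: clockwise from here a lug runs under the rib.
- thread_stop (a point): Where a lid lug ends when tight against a rib's stop: 56 deg clockwise of thread_start, on jar_mouth's x axis, 41 mm out (same every 90 deg). Each rib slopes down clockwise to this stop. Stops also stand above the ribs: a lid lying on the ribs cannot pass them clockwise; turned counter-clockwise it falls 7 to 11 mm into the gaps, where the next stops bar it from turning on.
- lid_grip (a point): Loose wooden screw lid, right way up on the worktop: cap 100 mm across, 30 mm high, 0.13 kg; on top an upright grip bar 70 long, 16 thick, 40 high (to 70 mm above the lid's lower edge). Point: in the bar on the lid's axis, 54 mm above the lower edge. x along the bar, y across it, z up. Height above jar_mouth: 35 to 40 mm with lugs lying on the ribs, 28 mm dropped in, 25 mm tight.
- lid_lug (a point): Centre of one of the lid's four inside lugs (11 mm wide, 5 mm high), under the +x end of the bar, 41 mm from the lid's axis and 4.5 mm above its lower edge. The others are every 90 deg: under the bar's other end and square to the bar. Skirt 92 mm wide inside, 77 mm clear between opposite lugs; ceiling 26 mm above the lower edge.
- cheese_block: Bystander: small yellow cheese block, 41x56x31 mm, loose; origin at the centre of its underside.
- cheese_wedge: Bystander: white cheese wedge, 82x59x40 mm, loose; origin at the centre of its underside.
- tape: Bystander: roll of brown tape lying flat, 73 mm across, 19 mm high, loose; origin at the centre of its underside.
- mustard: Bystander: small round jar with its own lid, 62 mm across, 86 mm high, loose; origin at the centre of its underside.
- lid: The same screw lid; origin at the centre of its lower edge, axes as for lid_grip.
Mind the look-alikes: they are no part of the job. What is shaped like the lid but pink or purple is not meant.

How it is judged (in metres and radians):
On the way:
1. the lid sits level over the jar's mouth, not yet tightened (horizontal distance between lid_grip and jar_mouth below 0.006 m and angle between lid_grip's own z axis and vertical below 0.12 rad and z of lid_grip in the frame of jar_mouth below 0.043 m and angle between the x axis of lid_grip and the x axis of jar_mouth, either way round above 0.25 rad and angle between the x axis of lid_grip and the y axis of jar_mouth, either way round above 0.25 rad), for 0.1 s.
At the end, for the whole second after the job is handed in: The lid is screwed tight on the jar and at rest: level (within 0.06 rad), centred within 5 mm, drawn down to less than 26.5 mm between lid_grip and jar_mouth, and turned to within 0.14 rad of the stop (horizontal distance between lid_grip and jar_mouth below 0.005 m and angle between lid_grip's own z axis and vertical below 0.06 rad and z of lid_grip in the frame of jar_mouth below 0.0265 m and (angle between the x axis of lid_grip and the x axis of jar_mouth, either way round below 0.14 rad or angle between the x axis of lid_grip and the y axis of jar_mouth, either way round below 0.14 rad) and linear speed of lid below 0.01 m/s); the robot touches nothing.
It fails at once if a bystander (cheese block, cheese wedge, tape roll or small jar) is shifted by more than 3 cm (distance of any of cheese_block, cheese_wedge, tape, mustard from where it was at the start of the episode above 0.03 m).
It also fails if it takes over 48 s, if anything falls off the work surface, if the arm or the gripper's body presses on something with over 40 N, if the wrist force passes 120 N, or if a joint passes its speed limit or range.

ROBOT

A 6-joint arm with a two-finger parallel gripper is mounted at the origin on a cart in front of the work surface, level with it; the furniture and walls round the work are solid. World frame = base frame: x ahead of the robot, y to its left, z up, the work surface at z = 0. Lengths are in mm, angles in rad, forces in N, time in s.
With the tool pointing down it reaches from about 150 to 775 mm from the base axis. Payload 6.1 kg.
Tool frame: the origin (TCP) lies midway between the tips of the shut fingers; the grasp point (between the pads) lies 19 mm behind it (arm.tcp_to_grasp is the z of the grasp point in the tool frame, in mm); z points along the fingers, y is the direction in which the jaws open and shut (so a half turn about z gives the same grasp; the last joint's range is limited). The gripper opens to 85 mm and grips with 20 to 120 N. Pads are 22 mm wide; open, the fingers measure 114 mm over their backs; the gripper's body (76 mm by 85 mm) begins 54 mm behind the grasp point. The pads swing forward as they close: fully open they stand 13 mm farther back than shut.
Start: joints at [1.216, 0.126, -0.04, 1.405, 0, 1.571], TCP at [182.379, 492.287, 231.295] pointing down, gripper open.
Joint ranges: [-2.72, 2.72], [-0.95, 1.95], [-1.27, 1.35], [-1.78, 2.02], [-1.46, 1.47], [-3.14, 3.14]. Speed limits (rad/s): [2.39, 2.39, 3.01, 3.14, 3.14, 3.14].

INTERFACE

Orientations are given as a unit quaternion [w, x, y, z].
In Python, from cell import status, eyes, workorder, arm gives the robot as it stands.
- The arm moves only by the shell command python3 -m pendant 'ROWS'. ROWS is JSON, a list of rows, each a list of 3 entries, a list of its own where there are three numbers: the turn, a rotation vector about the world's x, y, z in degrees, then the shift along the world's x, y, z in cm, then the gripper's target within -1 to 1 (shut at 1, half-way at 0, fully open at -1). A call has 1 to 10 rows; each row shifts and turns the commanded pose from where the row before left it; what a row does not reach is not made up. A row lasts 1/12 s, in which the tool goes at most 41.7 mm and 7.16 degrees, less where a joint would pass 70% of its speed; a pose out of reach is approached as far as the arm can. A call is refused whole if a number of a shift passes 4.17 or a number of a turn 7.16, either way. A call with a gripper value outside its range is refused whole. The fingers move at their own pace and stop on an object; the grip force is fixed at half the most. Time passes only in rows, so rows that do not move let the fingers close. It gives the time, the measured TCP pose, the force and the opening at its end, in the units of the state.
- status.state(): the state, without advancing time (a new reading comes with each control period).
- eyes.read_camera(name): name is "scene" or "top" or "wrist"; returns the picture (400x640x3 uint8, red, green, blue); there is no depth.
- eyes.camera_info(name): a dict with "intrinsics" (3x3 intrinsics, pixels), "R" (3x3) and "t" (3): a world point X has camera coordinates R X + t; the wrist camera has in their place "T_tool_cam" (4x4, takes a point from camera to tool coordinates, whose origin is the TCP and whose axes are the flange's). Camera axes: x right, y down, z forward; pixel columns grow to the right and rows downward; lengths in mm; the calibration is good to about 2 mm. A picture is of the moment at which its call begins: read the wrist's pose just before it. camera_info takes no time and is no camera call.
- workorder.sign_off(): hands the job in, once; it reports no verdict.
The state is a dict: "t": time; "q": joint angles; "joint_velocities": joint speeds; "effort": joint torques, N m; "position": TCP position; "orientation": TCP orientation; "contact_force": force on the tool from outside, world axes, zero at the start; "moment": the same for the moment, N m; "width": finger opening in mm.
Only numpy, scipy, OpenCV 4.12 (cv2) and the standard library are available. Lean on these libraries where they do the work, as an engineer would, in place of code of your own. Each camera call takes 0.05 s, during which the arm holds its last target. There are 200 camera calls.

## Working session

There is one attempt and no reset: what is moved stays moved. The work goes in short steps, Python scripts to look and compute and a shell command to move; the robot and the scene stay as the last step left them, time stands still between calls to the robot, and variables do not carry over. Pictures are saved under pics/ and viewed, about 8 in all and at most 12, crops included, and the job is handed in when it is done.

```bash
ls; mkdir -p pics
python3 - <<'E'
from cell import status, eyes, arm
import cv2, numpy as np
print(status.state()); print(arm.tcp_to_grasp)
ims=[]
for n in ["scene","top"]:
    im=eyes.read_camera(n); cv2.imwrite(f"pics/{n}0.png",im[:,:,::-1])
    print(n,eyes.camera_info(n))
print(eyes.camera_info("wrist"))
E
```

```text
pics
{'t': 0.0, 'q': array([ 1.21598449e+00,  1.26396186e-01, -4.06276744e-02,  1.40541986e+00,
        1.27097164e-05,  1.57079375e+00]), 'joint_velocities': array([ 0.00057208,  0.00015979, -0.00074785,  0.00034224, -0.00112224,
       -0.00137281]), 'effort': array([-4.01784608e-03, -4.35916865e+01,  3.52923453e+01,  1.71925669e-02,
       -1.44803203e-04, -2.87084553e-06]), 'position': array([182.24141523, 491.9022559 , 230.51099373]), 'orientation': array([-1.51619360e-04,  1.76475481e-01,  9.84304692e-01, -8.09646056e-04]), 'contact_force': array([-0.43910447,  0.16113915,  0.06180854]), 'moment': array([-0.00960084, -0.02427091,  0.02009919]), 'width': 85.41359046492913}
-18.700000000000003
scene {'intrinsics': array([[514.15826296,   0.        , 315.12054963],
       [  0.        , 514.15826296, 208.36967581],
       [  0.        ,   0.        ,   1.        ]]), 'R': array([[ 0.71073994, -0.70343979, -0.00460411],
       [-0.33703476, -0.33477296, -0.87996286],
       [ 0.61745956,  0.6269765 , -0.47502017]]), 't': array([-360.710809  ,  284.52709352, 1247.71602659])}
top {'i
[... 202 characters left out ...]
  ,  0.01906047],
       [-0.99668688,  0.00634462, -0.08108637],
       [ 0.08094817, -0.01963912, -0.99652481]]), 't': array([  62.94857784,  548.91947222, 1047.28817606])}
{'intrinsics': array([[339.9992791 ,   0.        , 322.6377482 ],
       [  0.        , 339.9992791 , 197.28763346],
       [  0.        ,   0.        ,   1.        ]]), 'T_tool_cam': array([[ 9.39514636e-04, -9.61311628e-01, -2.75461561e-01,
         6.91292202e+01],
       [ 9.99999559e-01,  9.03540908e-04,  2.57494514e-04,
         1.90686448e-01],
       [ 1.35831888e-06, -2.75461682e-01,  9.61312052e-01,
        -1.42651759e+02],
       [ 0.00000000e+00,  0.00000000e+00,  0.00000000e+00,
         1.00000000e+00]])}
```

View pics/top0.png

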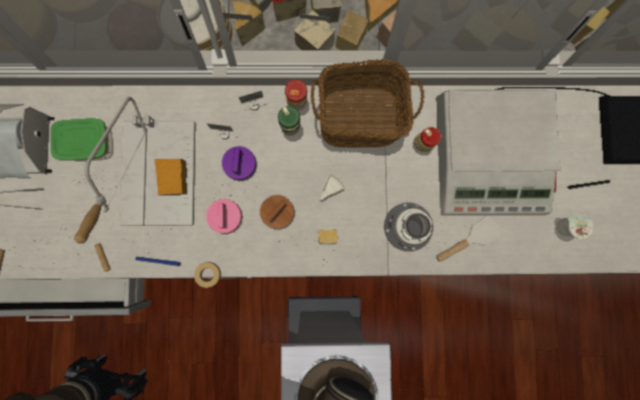

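View pics/scene0.png

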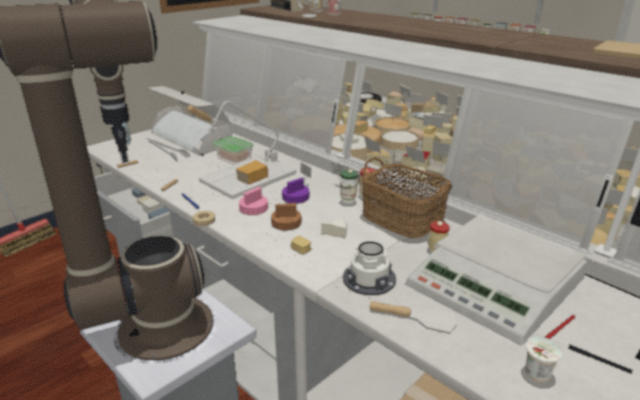

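Lid candidates in the top view are pink (224,216), purple (239,163) and brown/wooden (277,212). I choose the brown one. The jar is at (411,227).

```bash
cat > h.py <<'E'
from cell import status, eyes, arm
import cv2, numpy as np
from scipy.spatial.transform import Rotation as Ro
def cam(name,st=None):
    """returns K, R_wc (cam->world), centre"""
    c=eyes.camera_info(name); K=c['intrinsics']
    if name!='wrist': return K,c['R'].T,-c['R'].T@c['t']
    st=st or status.state(); q=st['orientation']; R=Ro.from_quat([q[1],q[2],q[3],q[0]]).as_matrix()
    T=c['T_tool_cam']; return K,R@T[:3,:3],R@T[:3,3]+st['position']
def back(c,uv,z):
    K,R,C=c; d=R@np.linalg.inv(K)@np.array([uv[0],uv[1],1.]); return C+d*(z-C[2])/d[2]
def proj(c,X):
    K,R,C=c; p=K@(R.T@(np.asarray(X,float)-C)); return p[:2]/p[2]
def snap(name,f,box=None,s=1):
    st=status.state(); im=eyes.read_camera(name)[:,:,::-1].copy()
    cv2.imwrite(f"pics/{f}_full.png",im); c=cam(name,st)
    if box: u0,v0,u1,v1=box; im=im[v0:v1,u0:u1]
    im=cv2.resize(im,None,fx=s,fy=s,interpolation=cv2.INTER_CUBIC); cv2.imwrite(f"pics/{f}.png",im); return c
E
python3 - <<'E'
from h import *
c=cam('top')
for n,p,z in [('lid',(277,212),30),('jar',(411,226),100),('foot',(410,228),10),('pink',(224,216),30),('purple',(239,163),30),('wedge',(332,188),30),('block',(328,237),30),('tape',(207,275),15),('mustard?',(289,120),86),('must2',(430,138),80)]: print(n,back(c,p,z).round())
im=cv2.imread('pics/top0.png'); a=im[140:260,200:360]; b=im[180:270,350:470]
a=cv2.resize(a,(800,600),interpolation=cv2.INTER_CUBIC);cv2.imwrite('pics/crop1.png',a)
E
```

```text
lid [538. 167.  30.]
jar [ 492. -205.  100.]
foot [ 489. -227.   10.]
pink [528. 321.  30.]
purple [684. 279.  30.]
wedge [608.   6.  30.]
block [464.  19.  30.]
tape [357. 372.  15.]
mustard? [795. 129.  86.]
must2 [ 743. -272.   80.]
```

View pics/crop1.png

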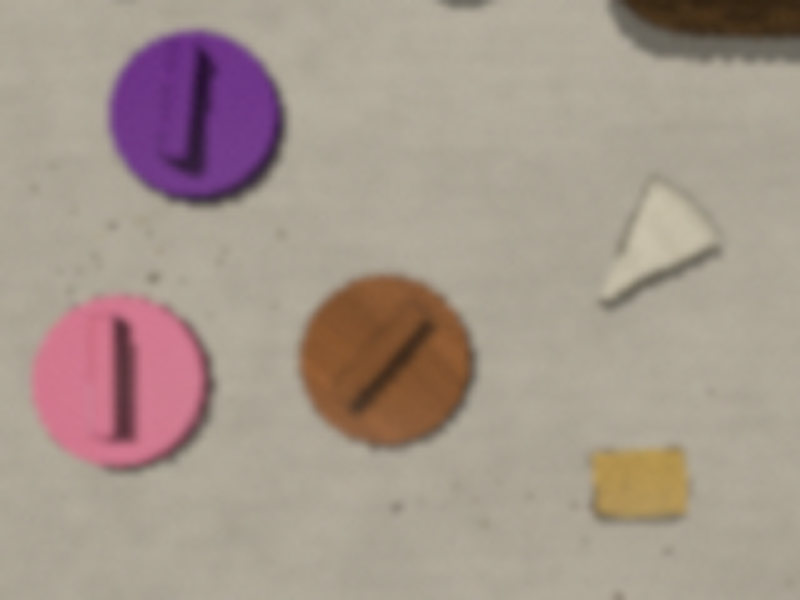

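Crop: the brown wooden lid is centred at about top px (277,212), with its bar running up-right (world heading about -42°). Pink and purple are the decoys. Moving above the lid now, with the jaws turned across the bar.

```bash
python3 -m pendant '[[[0,0,-1.55],[2.54,-2.32,-0.3],-1],[[0,0,-1.55],[2.54,-2.32,-0.3],-1],[[0,0,-1.55],[2.54,-2.32,-0.3],-1],[[0,0,-1.55],[2.54,-2.32,-0.3],-1],[[0,0,-1.55],[2.54,-2.32,-0.3],-1],[[0,0,-1.55],[2.54,-2.32,-0.3],-1],[[0,0,-1.55],[2.54,-2.32,-0.3],-1]]'
python3 -m pendant '[[[0,0,-1.55],[2.54,-2.32,-0.3],-1],[[0,0,-1.55],[2.54,-2.32,-0.3],-1],[[0,0,-1.55],[2.54,-2.32,-0.3],-1],[[0,0,-1.55],[2.54,-2.32,-0.3],-1],[[0,0,-1.55],[2.54,-2.32,-0.3],-1],[[0,0,-1.55],[2.54,-2.32,-0.3],-1],[[0,0,-1.55],[2.54,-2.32,-0.3],-1],[[0,0,0],[0,0,0],-1]]'
python3 - <<'E'
from h import *
c=snap('wrist','w1'); st=status.state(); print(st['position'],st['orientation'],st['q'])
print(proj(c,(538,167,30)),proj(c,(538,167,70)))
E
```

```text
t: 0.68
position: [361.0, 328.4, 209.9]
orientation: [-0.0, 0.269, 0.963, -0.0]
contact_force: [1.0, -0.1, 0.2]
width: 85.4
t: 1.35
position: [541.1, 163.7, 187.5]
orientation: [0.0, 0.361, 0.932, -0.001]
contact_force: [-0.4, 0.6, -1.0]
width: 85.3
[539.35606521 165.21840498 187.84393858] [-6.88825793e-04  3.60602062e-01  9.32719237e-01 -7.09028683e-04] [ 2.97387570e-01  2.04282684e-01 -4.10360267e-02  1.32743708e+00
 -2.63251359e-04  1.03521481e+00]
[322.79879676 174.39280035] [322.72686364 185.14253788]
```

View pics/w1.png

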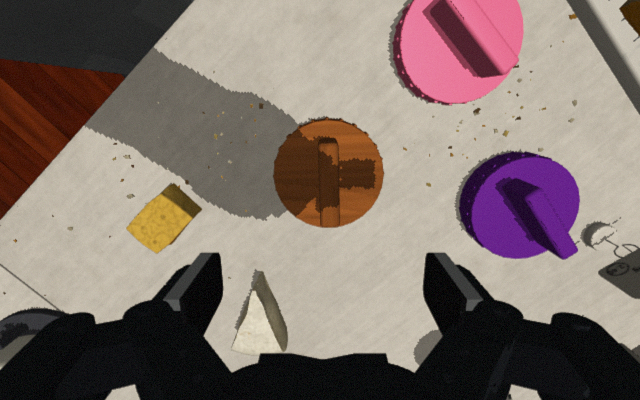

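Lid cap circle spans u 274–383, v 119–228 in the wrist view, so its centre is (328.5,173.5). The bar is vertical in the image, so the jaws are aligned. I'll check the jar closely before grasping.

```bash
python3 - <<'E'
from h import *
c=cam('wrist'); print(back(c,(328.5,173.5),30), back(c,(328.3,140),70),back(c,(330,225),70))
E
python3 -m pendant '[[[0,0,0],[-0.45,-3.36,0.25],-1],[[0,0,0],[-0.45,-3.36,0.25],-1],[[0,0,0],[-0.45,-3.36,0.25],-1],[[0,0,0],[-0.45,-3.36,0.25],-1],[[0,0,0],[-0.45,-3.36,0.25],-1],[[0,0,0],[-0.45,-3.36,0.25],-1]]'
python3 -m pendant '[[[0,0,0],[-0.45,-3.36,0.25],-1],[[0,0,0],[-0.45,-3.36,0.25],-1],[[0,0,0],[-0.45,-3.36,0.25],-1],[[0,0,0],[-0.45,-3.36,0.25],-1],[[0,0,0],[-0.45,-3.36,0.25],-1],[[0,0,0],[0,0,0],-1],[[0,0,0],[0,0,0],-1]]'
python3 - <<'E'
from h import *
c=snap('wrist','w2',(200,60,460,255),3); st=status.state(); print(st['position'],st['orientation'],st['q'])
print(proj(c,(492,-205,103.5)),proj(c,(492,-215,0)))
import pickle; pickle.dump(c,open('w2.pkl','wb'))
E
```

```text
[538.93776776 173.05338874  30.        ] [512.83009715 195.52146157  70.        ] [564.93814236 150.53693917  70.        ]
t: 1.9
position: [510.0, -34.7, 204.4]
orientation: [-0.0, 0.358, 0.934, 0.0]
contact_force: [0.6, 0.8, -0.7]
width: 85.5
t: 2.48
position: [488.0, -202.8, 216.7]
orientation: [-0.0, 0.36, 0.933, 0.0]
contact_force: [0.6, 0.8, 0.2]
width: 85.5
[ 488.13608285 -201.73379932  216.60504182] [-3.59302117e-04  3.58893589e-01  9.33378359e-01  3.18172743e-04] [-3.92242371e-01  1.32649302e-01 -6.37768325e-02  1.37510458e+00
  6.18065814e-04  3.41921970e-01]
[323.26575885 197.91622075] [316.2081461  177.39469389]
```

View pics/w2.png

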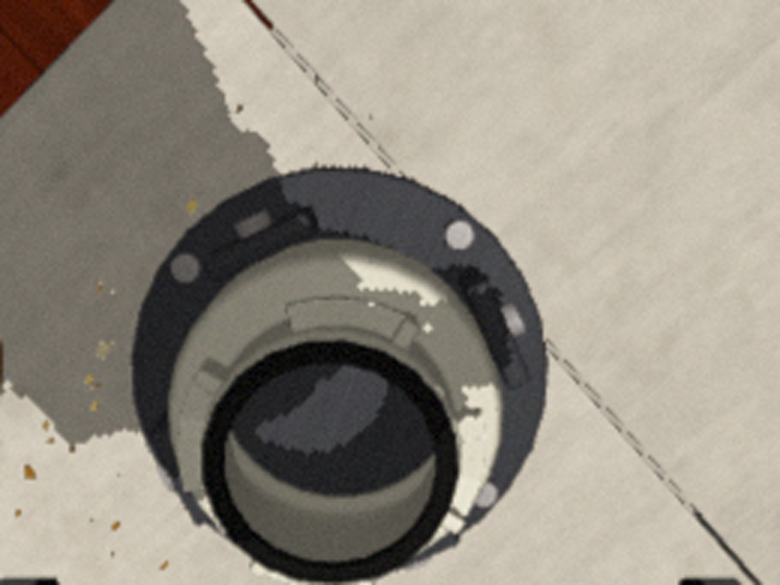

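Ring outer edge in the crop spans u 202–459, v 341–582, so its centre is at full px (310.2,213.7). A rib with its stop block at the right (clockwise) end shows at crop (287–415, 310–340). Next I'll unroll the view about the jar axis to read the rib angles.

Run:
```python
from h import *
import pickle
c=pickle.load(open('w2.pkl','rb'))
J=back(c,(310.2,213.7),103.5); print('jar',J)
im=cv2.imread('pics/w2_full.png')
# check foot circle centre r=74 z~?, and ring
f=lambda u,v:(200+u/3,60+v/3)
for u,v in [(202,465),(459,465),(330,341),(330,582)]: print(np.linalg.norm(back(c,f(u,v),103.5)[:2]-J[:2]).round(1))
rows=[]
for z in (85,91):
    th=np.deg2rad(np.arange(40,240,0.25)); r=np.arange(54,32,-0.1)
    X=np.stack([J[0]+r[:,None]*np.cos(th),J[1]+r[:,None]*np.sin(th),np.full((len(r),len(th)),z)],-1).reshape(-1,3)
    K,R,C=c; p=(K@(R.T@(X-C).T)).T; p=(p[:,:2]/p[:,2:]).astype(np.float32).reshape(len(r),len(th),2)
    o=cv2.remap(im,p,None,cv2.INTER_CUBIC)
    for a in range(40,240,10):
        x=(a-40)*4; cv2.line(o,(x,0),(x,12 if a%50 else 30),(0,0,255),1); cv2.putText(o,str(a),(x+2,24),0,.35,(0,0,255),1)
    cv2.line(o,(0,110),(15,110),(0,255,0),1) # r=43
    rows.append(o)
cv2.imwrite('pics/unroll.png',np.vstack(rows))
```

```text
jar [ 494.72228637 -221.42716706  103.5       ]
34.1
34.0
32.4
34.9
```

View pics/unroll.png

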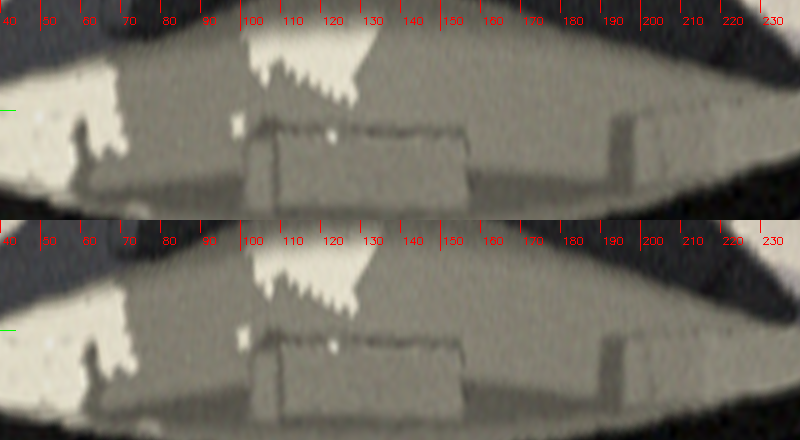

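Unrolled view: the rib runs from about 101.5° (stop end) to 155.5°, with gaps at 62–101.5° and 155.5–193°. So jar x ≈ 27° (mod 90), gap centres are ≈ 83° and the tight position is ≈ 27°. I'll cross-check centres by overlaying on all the cameras.

Run:
```python
from h import *
import pickle
J=np.array([494.7,-221.4]); L=np.array([538.9,173.05])
def draw(im,c,P,r,z,col,s):
    t=np.linspace(0,2*np.pi,90); pts=np.array([proj(c,(P[0]+r*np.cos(a),P[1]+r*np.sin(a),z)) for a in t])
    cv2.polylines(im,[np.int32(pts*s*16+8*s)],True,col,1,cv2.LINE_AA,4)
out=[]
for f,c,bx in [('top0',cam('top'),[(J,(380,195,445,260)),(L,(250,185,315,250))]),('scene0',cam('scene'),[(J,(335,235,400,300)),(L,(255,190,320,255))]),('w2_full',pickle.load(open('w2.pkl','rb')),[(J,(230,100,390,260))])]:
    im=cv2.imread(f'pics/{f}.png'); s=6; big=cv2.resize(im,None,fx=s,fy=s,interpolation=cv2.INTER_CUBIC)
    draw(big,c,J,34,103.5,(0,0,255),s); draw(big,c,J,74,10,(0,255,0),s); draw(big,c,J,74,0,(255,255,0),s); draw(big,c,L,50,30,(0,0,255),s)
    for _,b in bx: out.append(cv2.resize(big[b[1]*s:b[3]*s,b[0]*s:b[2]*s],(266,266),interpolation=cv2.INTER_AREA))
out.append(np.zeros_like(out[0]))
cv2.imwrite('pics/ov.png',np.vstack([np.hstack([out[0],out[2],out[4]]),np.hstack([out[1],out[3],out[5]])]))
```

```text
(no output)
```

View pics/ov.png

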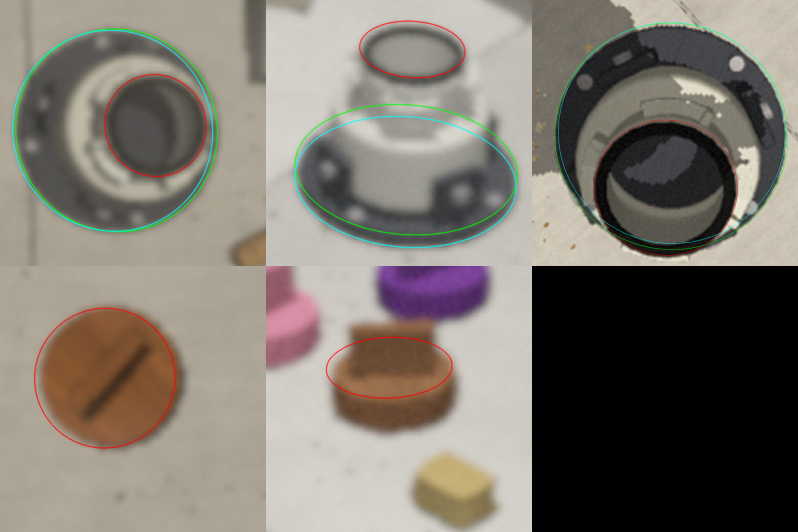

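Jar centre agrees across the cameras to about 2 mm. The lid estimate is off by 3–4 mm because the pose was read while the arm was still settling, so I'll go back, settle and re-measure.

```bash
python3 -m pendant '[[[0,0,0],[0.43,3.1,-0.7],-1],[[0,0,0],[0.43,3.1,-0.7],-1],[[0,0,0],[0.43,3.1,-0.7],-1],[[0,0,0],[0.43,3.1,-0.7],-1],[[0,0,0],[0.43,3.1,-0.7],-1],[[0,0,0],[0.43,3.1,-0.7],-1]]' >/dev/null
python3 -m pendant '[[[0,0,0],[0.43,3.1,-0.7],-1],[[0,0,0],[0.43,3.1,-0.7],-1],[[0,0,0],[0.43,3.1,-0.7],-1],[[0,0,0],[0.43,3.1,-0.7],-1],[[0,0,0],[0.43,3.1,-0.7],-1],[[0,0,0],[0.43,3.1,-0.7],-1],[[0,0,0],[0,0,0],-1],[[0,0,0],[0,0,0],-1],[[0,0,0],[0,0,0],-1]]'
python3 - <<'E'
from h import *
import pickle
c=snap('wrist','w3',(220,60,460,240),3); pickle.dump(c,open('w3.pkl','wb'))
st=status.state(); print(st['position'],st['orientation'],st['q'])
E
```

```text
t: 3.78
position: [539.1, 170.9, 132.8]
orientation: [-0.0, 0.357, 0.934, -0.0]
contact_force: [-1.0, -0.6, 0.1]
width: 85.3
[539.41412166 170.14332903 133.03551419] [-4.20818220e-05  3.58102959e-01  9.33682094e-01 -1.25466215e-04] [ 3.05620340e-01  2.19013586e-01 -1.43327424e-01  1.20867738e+00
 -1.44010006e-04  1.03809099e+00]
```

View pics/w3.png

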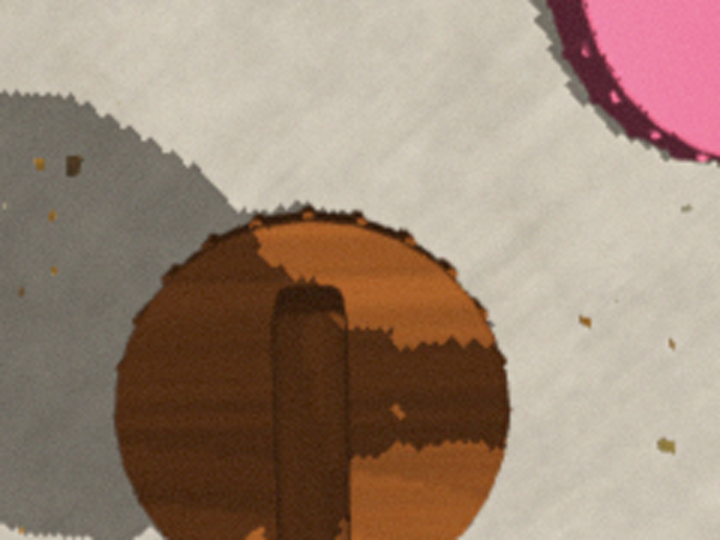

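Run:
```python
from h import *
import pickle
from scipy.optimize import least_squares
c=pickle.load(open('w3.pkl','rb'))
P=np.array([back(c,(220+u/3,60+v/3),30)[:2] for u,v in [(117,410),(508,410),(488,322),(448,276),(310,221),(172,286),(136,325),(150,520),(478,520)]])
s=least_squares(lambda x:np.hypot(*(P-x[:2]).T)-x[2],[539,170,50]); print(s.x,s.fun.round(1))
q=[back(c,(220+u/3,60+v/3),70)[:2] for u,v in [(311,310),(311.5,530)]]; d=q[1]-q[0]; print(q,np.rad2deg(np.arctan2(d[1],d[0])))
y=np.array([np.cos(np.deg2rad(47.9)),np.sin(np.deg2rad(47.9))]); print('across-bar: cap,bar,tcp',s.x[:2]@y,q[0]@y,np.array([539.4,170.3])@y)
```

```text
[543.27851204 169.56621817  49.48344982] [-0.2 -0.7  0.3 -0.3  0.6 -0.8  0.6  0.1  0.4]
[array([515.99671177, 193.04537466]), array([552.01404791, 161.00643821])] -41.65443928601624
across-bar: cap,bar,tcp 490.0424133106448 489.1729350736141 487.9866039845237
```

Lid centre is at (542.3,169.7): the cap circle fit and the bar end agree. Descending and gripping.

```bash
python3 -m pendant '[[[0,0,0.4],[0.28,-0.05,-2.0],-1],[[0,0,0],[0,0,-2.5],-1],[[0,0,0],[0,0,-2.5],-1],[[0,0,0],[0,0,-2.0],-1],[[0,0,0],[0,0,-0.6],-1],[[0,0,0],[0,0,0],-1],[[0,0,0],[0,0,0],-1]]'
python3 -m pendant '[[[0,0,0],[0,0,0],1],[[0,0,0],[0,0,0],1],[[0,0,0],[0,0,0],1],[[0,0,0],[0,0,0],1],[[0,0,0],[0,0,0],1],[[0,0,0],[0,0,0],1],[[0,0,0],[0,0,0],1],[[0,0,0],[0,0,0],1]]'
```

```text
t: 4.42
position: [543.2, 168.9, 37.8]
orientation: [0.0, 0.356, 0.935, 0.0]
contact_force: [-0.0, 1.1, 0.2]
width: 85.5
t: 5.08
position: [543.2, 169.6, 37.3]
orientation: [0.0, 0.355, 0.935, 0.0]
contact_force: [-0.1, 0.4, 3.6]
width: 15.1
```

Gripped at 15.1 mm. Lifting and carrying the lid to above the jar.

```bash
python3 -m pendant '[[[0,0,0],[0,0,2],1],[[0,0,0],[0,0,4],1],[[0,0,0],[0,0,4],1],[[0,0,0],[0,-1.3,2.8],1],[[0,0,0],[-0.4,-3,0],1],[[0,0,0],[-0.4,-3,0],1],[[0,0,0],[-0.4,-3,0],1],[[0,0,0],[-0.4,-3,0],1],[[0,0,0],[-0.4,-3,0],1],[[0,0,0],[-0.4,-3,0],1]]'
python3 -m pendant '[[[0,0,0],[-0.4,-3,0],1],[[0,0,0],[-0.4,-3,0],1],[[0,0,0],[-0.4,-3,0],1],[[0,0,0],[-0.4,-3,0],1],[[0,0,0],[-0.4,-3,0],1],[[0,0,0],[-0.4,-3,0],1],[[0,0,0],[0,-1.85,0],1],[[0,0,0],[0,0,0],1],[[0,0,0],[0,0,0],1],[[0,0,0],[0,0,0],1]]'
python3 - <<'E'
from h import *
c=snap('wrist','w4',(200,60,460,255),3); st=status.state(); print(st['position'],st['orientation'],st['contact_force'])
snap('top','t4',(380,195,445,260),8); snap('scene','s4',(320,190,420,290),6)
cv2.imwrite('pics/v4.png',np.hstack([cv2.resize(cv2.imread(f'pics/{f}.png'),(400,400)) for f in('t4','s4')]))
E
```

```text
t: 5.92
position: [518.0, -24.9, 164.3]
orientation: [-0.001, 0.355, 0.935, -0.0]
contact_force: [0.4, 0.3, -2.1]
width: 15.3
t: 6.75
position: [494.6, -221.6, 164.3]
orientation: [-0.001, 0.355, 0.935, 0.0]
contact_force: [-0.1, 0.2, -1.4]
width: 15.3
[ 494.70782738 -221.26328518  164.46541647] [-4.66666789e-04  3.55019119e-01  9.34858908e-01  1.71937923e-04] [-0.74553068 -0.15039756 -1.10357373]
```

View pics/v4.png

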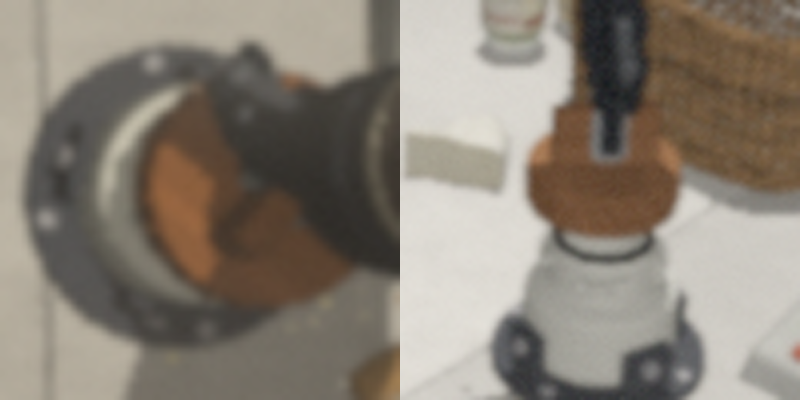

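The lid hangs level and centred above the ring: in the scene view both are at u≈604. Lowering gently.

```bash
python3 -m pendant '[[[0,0,0],[0,0,-1],1],[[0,0,0],[0,0,-1],1],[[0,0,0],[0,0,-0.6],1],[[0,0,0],[0,0,-0.3],1],[[0,0,0],[0,0,-0.3],1],[[0,0,0],[0,0,0],1]]'
python3 -m pendant '[[[0,0,0],[0,0,-0.2],1],[[0,0,0],[0,0,-0.2],1],[[0,0,0],[0,0,-0.1],1],[[0,0,0],[0,0,-0.1],1],[[0,0,0],[0,0,0],1]]'
```

```text
t: 7.4
position: [494.5, -221.9, 131.9]
orientation: [-0.001, 0.355, 0.935, 0.0]
contact_force: [0.3, 1.1, -1.9]
width: 15.4
t: 7.82
position: [494.8, -222.1, 126.7]
orientation: [-0.0, 0.355, 0.935, 0.0]
contact_force: [0.4, -0.0, -1.3]
width: 15.1
```

```bash
python3 -m pendant '[[[0,0,0],[0,0,-0.1],1],[[0,0,0],[0,0,-0.1],1],[[0,0,0],[0,0,0],1]]'
python3 -m pendant '[[[0,0,0],[0,0,-0.1],1],[[0,0,0],[0,0,-0.1],1],[[0,0,0],[0,0,0],1]]'
```

```text
t: 8.07
position: [494.8, -222.1, 124.6]
orientation: [-0.0, 0.355, 0.935, -0.0]
contact_force: [-0.2, 0.1, -2.1]
width: 15.7
t: 8.32
position: [495.0, -222.2, 124.0]
orientation: [0.001, 0.355, 0.935, -0.0]
contact_force: [-2.7, 1.6, 6.9]
width: 15.3
```

Contact at 37 mm above the mouth, so the lugs lie on the ribs. Turning counter-clockwise with light pressure.

```bash
python3 -m pendant '[[[0,0,5],[0,0,0.08],1],[[0,0,5],[0,0,0.08],1],[[0,0,5],[0,0,0.08],1],[[0,0,0],[0,0,0],1]]'
python3 -m pendant '[[[0,0,5],[0,0,0],1],[[0,0,0],[0,0,0],1]]'
python3 -m pendant '[[[0,0,5],[0,0,-0.1],1],[[0,0,0],[0,0,0],1]]'
```

```text
t: 8.65
position: [495.0, -222.2, 125.4]
orientation: [0.0, 0.229, 0.973, -0.0]
contact_force: [1.0, 0.7, -2.0]
width: 15.6
t: 8.82
position: [495.0, -222.2, 125.3]
orientation: [0.0, 0.188, 0.982, -0.0]
contact_force: [1.7, 0.1, -1.3]
width: 15.5
t: 8.98
position: [494.8, -222.1, 123.9]
orientation: [-0.0, 0.145, 0.989, 0.0]
contact_force: [0.4, 0.5, -1.2]
width: 15.4
```

No contact now, so the lugs are reaching the gap. Turning on to the gap centre and lowering.

```bash
python3 -m pendant '[[[0,0,5],[0,0,0],1],[[0,0,4.5],[0,0,0],1],[[0,0,0],[0,0,-0.2],1],[[0,0,0],[0,0,-0.2],1],[[0,0,0],[0,0,0],1]]'
python3 -m pendant '[[[0,0,0],[0,0,-0.15],1],[[0,0,0],[0,0,-0.15],1],[[0,0,0],[0,0,0],1]]'
```

```text
t: 9.4
position: [494.6, -222.0, 119.5]
orientation: [-0.0, 0.064, 0.998, 0.0]
contact_force: [-1.0, -0.2, -1.4]
width: 14.9
t: 9.65
position: [494.7, -222.0, 116.8]
orientation: [-0.0, 0.063, 0.998, 0.0]
contact_force: [0.3, 0.1, -1.4]
width: 15.2
```

```bash
python3 -m pendant '[[[0,0,0],[0,0,-0.1],1],[[0,0,0],[0,0,-0.1],1],[[0,0,0],[0,0,0],1]]'
python3 -m pendant '[[[0,0,0],[0,0,-0.1],1],[[0,0,0],[0,0,0],1]]'
```

```text
t: 9.9
position: [494.8, -222.1, 115.0]
orientation: [-0.0, 0.062, 0.998, 0.0]
contact_force: [0.3, 0.1, -1.5]
width: 15.0
t: 10.07
position: [494.9, -222.1, 114.4]
orientation: [0.0, 0.062, 0.998, -0.0]
contact_force: [-0.5, 0.6, 2.3]
width: 15.4
```

The lid has dropped onto the ring at 28 mm. Tightening clockwise and following it down.

```bash
python3 -m pendant '[[[0,0,-5],[0,0,-0.05],1],[[0,0,-5],[0,0,-0.05],1],[[0,0,-5],[0,0,-0.03],1],[[0,0,-5],[0,0,-0.03],1],[[0,0,0],[0,0,0],1]]'
python3 -m pendant '[[[0,0,-5],[0,0,-0.04],1],[[0,0,-5],[0,0,-0.04],1],[[0,0,-5],[0,0,-0.03],1],[[0,0,-5],[0,0,-0.03],1],[[0,0,0],[0,0,0],1]]'
python3 -c "from cell import status as s; print(s.state()['moment'])"
```

```text
t: 10.48
position: [495.4, -222.3, 113.3]
orientation: [0.001, 0.236, 0.972, -0.0]
contact_force: [0.1, -0.4, 3.3]
width: 15.7
t: 10.9
position: [495.4, -222.3, 111.9]
orientation: [0.001, 0.4, 0.917, -0.0]
contact_force: [0.6, 0.0, 3.4]
width: 15.4
[ 0.03277783  0.03975856 -0.07749607]
```

```bash
python3 -m pendant '[[[0,0,-5],[0,0,-0.02],1],[[0,0,-5],[0,0,-0.02],1],[[0,0,-3],[0,0,0],1],[[0,0,0],[0,0,0],1]]'
python3 -c "from cell import status as s; print(s.state()['moment'])"
python3 -m pendant '[[[0,0,-3],[0,0,0],1],[[0,0,-2],[0,0,0],1],[[0,0,0],[0,0,0],1]]'
python3 -c "from cell import status as s; print(s.state()['moment'],s.state()['contact_force'])"
```

```text
t: 11.23
position: [495.3, -222.3, 111.4]
orientation: [0.001, 0.5, 0.866, 0.0]
contact_force: [-0.3, 0.4, 3.9]
width: 15.2
[ 0.00032337 -0.04934489 -0.12836503]
t: 11.48
position: [495.5, -223.5, 111.5]
orientation: [0.001, 0.536, 0.844, -0.001]
contact_force: [0.1, -5.6, 3.6]
width: 15.3
[-1.16396182 -0.02516242  1.1757371 ] [ 0.12026953 -5.59359569  3.55549276]
```

```bash
python3 -m pendant '[[[0,0,-2],[0,0,0],1],[[0,0,-1],[0,0,0],1],[[0,0,0],[0,0,0],1]]'
python3 - <<'E'
from h import *
c=snap('wrist','w5'); s=status.state(); print(s['moment'],s['contact_force'])
snap('top','t5',(380,195,445,260),6); snap('scene','s5',(320,190,420,290),4)
cv2.imwrite('pics/v5.png',np.hstack([cv2.resize(cv2.imread(f'pics/{f}.png'),(400,400)) for f in('w5_full','s5')]))
E
```

```text
t: 11.73
position: [495.5, -223.6, 111.6]
orientation: [0.002, 0.556, 0.831, -0.001]
contact_force: [-0.4, -6.0, 3.2]
width: 14.6
[-1.22696162  0.07710056  2.5101788 ] [-0.10921222 -5.15765194  3.95322591]
```

View pics/v5.png

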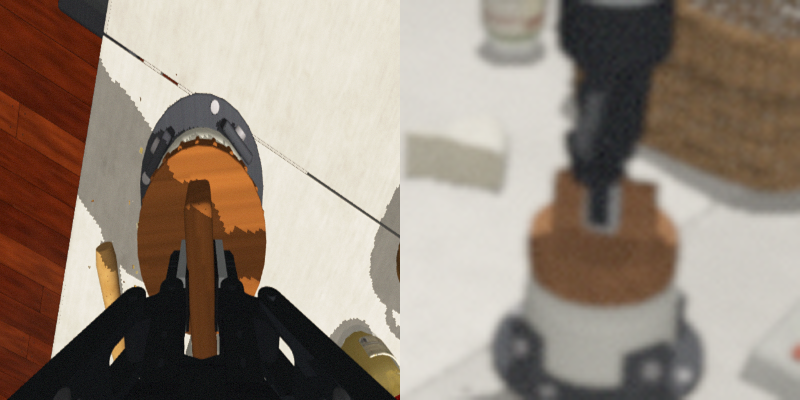

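The lid is down on the jar shoulder and level. Torque rose sharply at heading ~25°, so it's on the stop. I'll relax the twist slightly, open and retreat straight up.

```bash
python3 -m pendant '[[[0,0,2],[0,0,0],1],[[0,0,0],[0,0,0],-1],[[0,0,0],[0,0,0],-1],[[0,0,0],[0,0,0],-1],[[0,0,0],[0,0,0],-1],[[0,0,0],[0,0,0],-1],[[0,0,0],[0,0,0],-1]]'
python3 -m pendant '[[[0,0,0],[0,0,1],-1],[[0,0,0],[0,0,2],-1],[[0,0,0],[0,0,3],-1],[[0,0,0],[0,0,3],-1],[[0,0,0],[0,0,1],-1],[[0,0,0],[0,0,0],-1],[[0,0,0],[0,0,0],-1],[[0,0,0],[0,0,0],-1]]'
python3 - <<'E'
from h import *
import pickle
c=snap('wrist','w6',(190,60,460,262),2); pickle.dump(c,open('w6.pkl','wb'));s=status.state(); print(s['position'],s['contact_force'])
snap('scene','s6',(335,215,405,285),4)
a=cv2.imread('pics/w6.png'); b=cv2.resize(cv2.imread('pics/s6.png'),(a.shape[0],)*2)[:,100:340]; cv2.imwrite('pics/v6.png',np.hstack([a,b]))
E
```

```text
t: 12.47
position: [494.8, -222.0, 110.7]
orientation: [-0.0, 0.545, 0.838, 0.0]
contact_force: [0.1, 0.4, 0.4]
width: 84.6
t: 13.13
position: [494.4, -221.9, 209.5]
orientation: [-0.001, 0.546, 0.838, -0.0]
contact_force: [-0.1, 0.2, 0.6]
width: 85.4
[ 494.17115357 -221.77525055  209.12709988] [-0.45952542  0.99744583 -0.18672512]
```

View pics/v6.png

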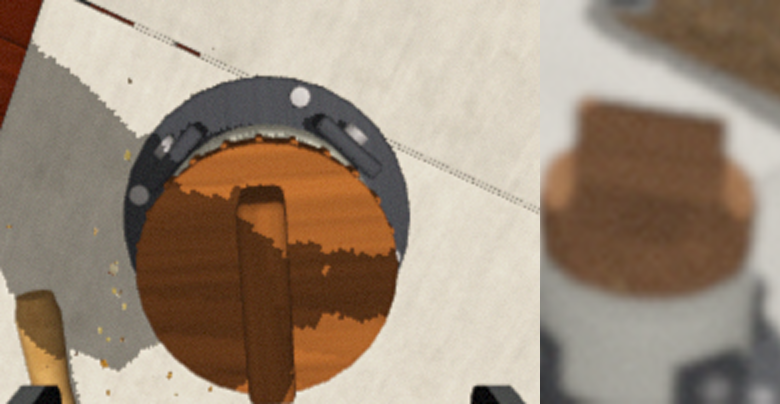

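Run:
```python
from h import *
import pickle
from scipy.optimize import least_squares
c=pickle.load(open('w6.pkl','rb')); f=lambda u,v:(190+u/2,60+v/2)
q=[back(c,f(u,v),144.5)[:2] for u,v in [(262,207),(271,395)]]; d=q[1]-q[0]; print('bar mod90',np.rad2deg(np.arctan2(d[1],d[0]))%90)
P=np.array([back(c,f(u,v),104.5)[:2] for u,v in [(136,265),(398,265),(267,141),(192,166),(350,168),(165,350),(372,350),(267,392)]])
s=least_squares(lambda x:np.hypot(*(P-x[:2]).T)-x[2],[495,-222,50]); print(s.x,s.fun.round(1))
```

```text
bar mod90 26.56202711449506
[ 496.42389735 -222.52255699   49.82624862] [ 0.1 -0.6  0.1 -0.4  0.2  0.7  1.1 -1.3]
```

```bash
python3 -c "
from cell import workorder; print(workorder.sign_off())"
```

```text
the job is handed in; nothing more can be done
None
```

The storage jar is closed, and I handed the job in at about 13 s of the 48 s allowed. I chose the wooden lid over the pink and purple look-alikes. I set it on the thread ribs, turned it back about 35° until it dropped in, then tightened it clockwise about 58° to the stop. After that I let go and lifted clear.

**Last checks:**
- **Turn:** the bar heading measured 26.6° (mod 90). The stop was estimated at about 27 ± 2°, and the torque rose sharply there, to about 2.5 N m.
- **Centring:** the lid centre measured (496.4, -222.5) mm. The jar axis was estimated at (494.7, -221.4) mm, so they agree to about 2 mm.
- **Height:** at the stop the arm pose put lid_grip about 25 mm above the mouth. That relies on the grip offset and was not measured separately.
- **Level and clear:** the lid looks level in the pictures. The gripper is open 100 mm above the grasp height, with contact force near zero.

**What disagreed:**
- The first lid position was 3–4 mm off because the arm was still settling. I measured it again before grasping.
- At the stop the tool turned a few degrees past the lid in the jaws, with about 6 N of side force. Both went away on release.

I did not measure the bystanders again at the end, but no unexpected contact force showed in the readings.

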